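Square up a cloisonne pill box, then show its base mark to the microscope

ROBOT

A 6-joint arm with a two-finger parallel gripper is mounted at the origin on the work surface. World frame = base frame: x ahead of the robot, y to its left, z up, the work surface at z = 0. Lengths are in m, angles in rad, forces in N, time in s.
With the tool pointing down it reaches from about 0.35 to 0.85 m from the base axis. Payload 8.1 kg.
Tool frame: the origin (TCP) lies at the very end of the fingers, on their centre line; the grasp point (between the pads) lies 19 mm behind it; z points along the fingers, y is the line along which they close (so a half turn about z gives the same grasp; the last joint's range is limited). The gripper opens to 93 mm and grips with 3 to 60 N. Pads are 15 mm wide; open, the fingers measure 128 mm over their backs; the gripper's body (75 mm by 188 mm) begins 65 mm behind the grasp point.
Start: joints at [1.06, 0.13, 1.488, -0, 1.523, -0.085], TCP at [0.248, 0.546, 0.219] pointing down, gripper open.
Joint ranges: [-2.96, 2.96], [-0.89, 2.26], [0.02, 2.5], [-1.34, 4.48], [0, 2.73], [-2.66, 2.66]. Speed limits (rad/s): [2.39, 2.39, 2.79, 3.14, 3.14, 3.14].

INTERFACE

Orientations are given as a rotation vector (axis times angle).
In Python, from plant import robot, imaging gives the robot as it stands.
- The arm moves only by the tool jog_arm, never from a script. Its argument "rows" is a list of rows, each a list of 2 entries, a list of its own where there are three numbers: the shift along the tool's x, y, z each as a share of 0.2 m, from -1 to 1, then the turn, a rotation vector about the tool's x, y, z each as a share of pi/2 rad, from -1 to 1. A call has 1 to 5 rows; each row is the pose to reach, as a shift and turn from the pose commanded when the call began, along the tool's axes at that moment; what a row does not reach only later rows make up. A row lasts 1/10 s, in which the tool goes at most 50 mm and 8.59 degrees, less where a joint would pass 70% of its speed; a pose out of reach is approached as far as the arm can. A call with a number of a shift or a turn outside -1 to 1 is refused whole. A call with a gripper value outside its range is refused whole. "hand" is the closure, from -1 (fully open) to 1 (shut), set as the call begins (left out, the last holds). The fingers move at their own pace and stop on an object; "squeeze" is the grip in N (left out, the last holds). Time passes only in rows, so rows that repeat a pose let the fingers close. It gives the time, the measured TCP pose, the force, the opening and the grip force at its end, in the units of the state.
- robot.read_state(): the state, without advancing time (a new reading comes with each control period).
- imaging.read_camera(name): name is "scene" or "side" or "wrist"; returns a dict with "frame" (384x512x3 uint8, red, green, blue), "vertical_fov" (degrees; the focal length in pixels is half the picture's height over the tangent of half this angle, whatever the lens; pixels are square), "cx", "cy" (the principal point, pixels), "k1" (the pictures are not rectified: a ray, as slopes to the right and down, at radius r is drawn at 1 + k1 r^2 times it, then the intrinsics apply), "R" (3x3) and "t" (3): a world point X has camera coordinates R X + t. Camera axes: x right, y down, z forward; pixel columns grow to the right and rows downward; lengths in m; the calibration is good to about 2 mm. A picture is of the moment at which its call begins. There is no depth.
- robot.close_job(): hands the job in; it is judged then, once.
The state is a dict: "t": time; "q": joint angles; "dq": joint speeds; "joint_torque": joint torques, N m; "tool_pos": TCP position; "orientation": TCP orientation; "force": force on the tool from outside, world axes, zero at the start; "wrist_torque": the same for the moment, N m; "opening": finger opening in m; "gripper_force": force on a finger pad.
Only numpy, scipy, OpenCV 4.12 (cv2) and the standard library are available. Lean on these libraries where they do the work, as an engineer would, in place of code of your own. Each camera call takes 0.05 s, during which the arm holds its last target. There are 200 camera calls.

TASK

Square the turquoise pill box into the measuring corner, long side flush along the long bar and short end flush against the short bar, standing on the table, and let go of it for a moment so that it can be measured. Then pick it up out of the corner and hold it in the air in front of the microscope so that the mark on its base is in focus: base squarely facing the lens, its centre on the lens axis 100 mm from the glass, the box's long side level. Finish while still holding it there, steady in the gripper, and leave everything else on the table where it is.

Things in the scene. Friction and masses are not known exactly. Their poses are not given: they have to be found in the camera images.
- pillbox: turquoise cloisonne pill box, latched, one rigid piece, upright sides: 42 mm (its x) by 64 mm (its y, the long way) by 38 mm tall (z), about 0.12 kg. Origin at the centre of its underside (white base, a red ring as maker's mark), z from base up to lid. Half a turn about z leaves it the same.
- corner: fixed L of two dark wooden bars with brass graduated edges, 10 mm tall, 20 mm wide. Origin: inner corner at table level. Long bar: inner face 130 mm along +y, bar on the +x side. Short bar: inner face 90 mm along -x, bar on the -y side. Squared home, the pill box has its centre at x -21, y +32 mm in this frame, its y along the corner's y.
- scope: fixed digital microscope: black and silver tube, 34 mm thick, 110 mm long, on a grey 110 x 90 mm foot, leaning 35 degrees from vertical towards its own -x, lens uppermost, looking up. Origin on the table under the foot (foot centre at x +15 mm); lens at x -33, z 140 mm, focus at x -90, z 222 mm (y 0).
- lens (a point): centre of the microscope's front glass; same axes as focus
- focus (a point): point in the air on the optical axis, 100 mm in front of the lens, 222 mm above the table. z points along the optical axis away from the lens (up, leaning 35 degrees towards the microscope's -x); y is level. The pill box is rightly presented when its origin and axes coincide with these (or half a turn about z).
- salt: cobalt-blue glazed salt cellar, 72 mm across, 42 mm tall; a bystander, origin at the middle of its underside
- jug: pink lustre cream jug, 72 mm across plus a handle, 88 mm tall; a bystander, origin at the middle of its underside
- doll: porcelain doll head on its shoulder foot, brown hair, painted blue eyes, 74 mm across, 114 mm tall; a bystander, origin at the middle of its underside
- ginger: small white lidded jar with a blue band and blue lid, 71 mm across, 84 mm tall; a bystander, origin at the middle of its underside
- loupe: folded brass loupe lying flat, about 55 x 28 mm, 14 mm tall; a bystander, origin at the middle of its underside (of the brass case)
- caliper: steel caliper lying flat, 190 mm long, 10 mm tall; a bystander, origin at the middle of its underside
Mind the look-alikes: they are no part of the job. Several things have the shape of the pillbox; the one meant has the colours described above. Of the things that look like the corner, the larger one is meant.

How it is judged:
By the outcome, as a careful person would: the job done as asked, in the order asked, and still so for the second after the job is handed in, while the arm keeps its last pose, push and grip.
It also fails if it takes over 70 s, if anything falls off the work surface, if the arm or the gripper's body presses on something with over 40 N, if the wrist force passes 120 N, or if a joint passes its speed limit or range.

## Working session

There is one attempt and no reset: what is moved stays moved. The work goes in short steps, Python scripts to look and compute and a tool call to move; the robot and the scene stay as the last step left them, time stands still between calls to the robot, and variables do not carry over. Pictures are saved under pics/ and viewed, at most 10 in all, crops included, and the job is handed in when it is done.

Besides the shell and the picture viewer there is one more tool, called after ">>>" in YAML: its name, and indented under it one key for each argument. jog_arm: Moves the arm, as the interface text tells. Its arguments: {"type":"object","properties":{"rows":{"type":"array"},"hand":{"type":"number"},"squeeze":{"type":"number"}},"required":["rows"]}

```bash
ls; mkdir -p pics; cat > h.py <<'E'
import numpy as np, cv2
from plant import robot, imaging
from scipy.spatial.transform import Rotation as Rn
def cam(n):
    c=imaging.read_camera(n); c['f']=c['frame'].shape[0]/2/np.tan(np.radians(c['vertical_fov'])/2); c['R']=np.array(c['R']);c['t']=np.array(c['t']);return c
def save(c,p): cv2.imwrite(p,cv2.cvtColor(c['frame'],cv2.COLOR_RGB2BGR))
def K(c): return np.array([[c['f'],0,c['cx']],[0,c['f'],c['cy']],[0,0,1]])
def proj(c,X):
    X=np.atleast_2d(X); return cv2.projectPoints(X.astype(float),cv2.Rodrigues(c['R'])[0],c['t'].astype(float),K(c),np.array([c['k1'],0,0,0.]))[0][:,0]
def ray(c,uv):
    n=cv2.undistortPoints(np.array(uv,float).reshape(-1,1,2),K(c),np.array([c['k1'],0,0,0.]))[:,0]
    d=np.c_[n,np.ones(len(n))]@c['R']; return -c['R'].T@c['t'],d
def plane(c,uv,z):
    o,d=ray(c,uv); return o+d*((z-o[2])/d[:,2])[:,None]
E
python3 - <<'E'
from h import *
ims=[]
for n in ['scene','side','wrist']:
    c=cam(n); np.save(f'{n}0.npy',c,allow_pickle=True); save(c,f'pics/{n}0.png'); print(n,c['vertical_fov'],c['k1'],(-c['R'].T@c['t']).round(3),c['R'][2].round(2))
print(robot.read_state())
E
```

```text
pics
scene 49.077182890583 0.027365298439726977 [ 1.202 -0.499  1.016] [-0.53  0.47 -0.71]
side 44.18708853515205 0.025496826910294746 [ 0.294 -0.867  1.183] [ 0.19  0.66 -0.73]
wrist 62.31707400038262 0.022406187125010205 [0.187 0.575 0.384] [ 0.22 -0.1  -0.97]
{'t': 0.15, 'q': array([ 1.05961529e+00,  1.30970678e-01,  1.48903375e+00, -3.33488860e-06,
        1.52299721e+00, -8.53718642e-02]), 'dq': array([ 0.00022431, -0.00154061, -0.0021146 ,  0.00073293,  0.0003565 ,
       -0.00019208]), 'joint_torque': array([ 1.56505859e-03, -5.60478687e+01, -4.92333305e+01,  7.68602150e-02,
        3.07071512e-02, -1.05451095e-04]), 'tool_pos': array([0.24758483, 0.54605473, 0.21783605]), 'orientation': array([-6.63730656e-01, -3.07025733e+00,  2.11674848e-03]), 'force': array([-0.21276905, -0.1644508 , -0.20191084]), 'wrist_torque': array([ 0.00505844, -0.05701599,  0.01744183]), 'gripper_force': 0.0, 'opening': 0.09309834868611239}
```

View pics/scene0.png

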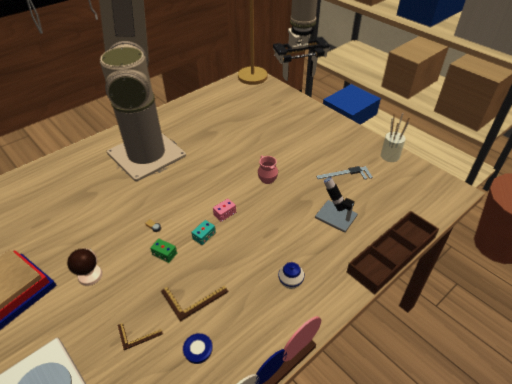

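View pics/side0.png

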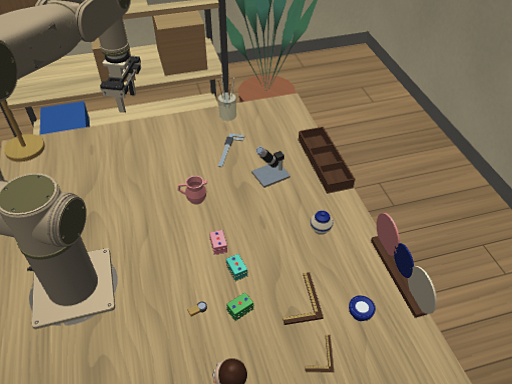

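The turquoise box is at scene (204,232) / side (237,266), the larger corner at scene (180,312) / side (318,318), and the scope at scene (336,205) / side (270,170). The green and pink boxes and the small L are the look-alikes.

```bash
python3 - <<'E'
from h import *
S=np.load('scene0.npy',allow_pickle=True).item(); D=np.load('side0.npy',allow_pickle=True).item()
def crop(c,u,v,w=64,hh=48,s=6): return cv2.resize(c['frame'][v:v+hh,u:u+w],None,fx=s,fy=s,interpolation=cv2.INTER_CUBIC)
a=np.hstack([crop(S,160,282,70,50,5),crop(D,275,265,60,62,5)[:250]]) 
A=cv2.resize(S['frame'][280:325,158:232],(400,243),interpolation=cv2.INTER_CUBIC) #x5.405
B=cv2.resize(D['frame'][265:330,278:332],(299,360),interpolation=cv2.INTER_CUBIC)#5.54
C=cv2.resize(S['frame'][168:234,312:360],(240,330),interpolation=cv2.INTER_CUBIC)#5
E=cv2.resize(D['frame'][142:190,246:294],(240,240),interpolation=cv2.INTER_CUBIC)#5
M=np.zeros((600,800,3),np.uint8)
M[:243,:400]=A;M[:360,420:719]=B;M[260:590,:240]=C;M[360:600,250:490]=E
cv2.imwrite('pics/m1.png',M[...,::-1])
for n,c in(('S',S),('D',D)):
    h=cv2.cvtColor(c['frame'],cv2.COLOR_RGB2HSV)
    m=((h[...,0]>80)&(h[...,0]<97)&(h[...,1]>110)&(h[...,2]>60)).astype(np.uint8)
    m=cv2.morphologyEx(m,cv2.MORPH_CLOSE,np.ones((5,5)))
    k,l,st,ce=cv2.connectedComponentsWithStats(m)
    for i in range(1,k):
        if st[i,4]>60:
            cn=cv2.findContours((l==i).astype(np.uint8),0,2)[0][0]; hull=cv2.convexHull(cn)[:,0]
            print(n,st[i],ce[i].round(1),cv2.approxPolyDP(hull,1.5,True)[:,0].tolist())
E
```

```text
S [192 221  22  23 268] [203.3 230.6] [[206, 221], [213, 225], [211, 234], [202, 243], [192, 232]]
D [226 254  21  26 333] [236.8 266.6] [[237, 254], [246, 268], [246, 275], [235, 279], [226, 259]]
```

View pics/m1.png

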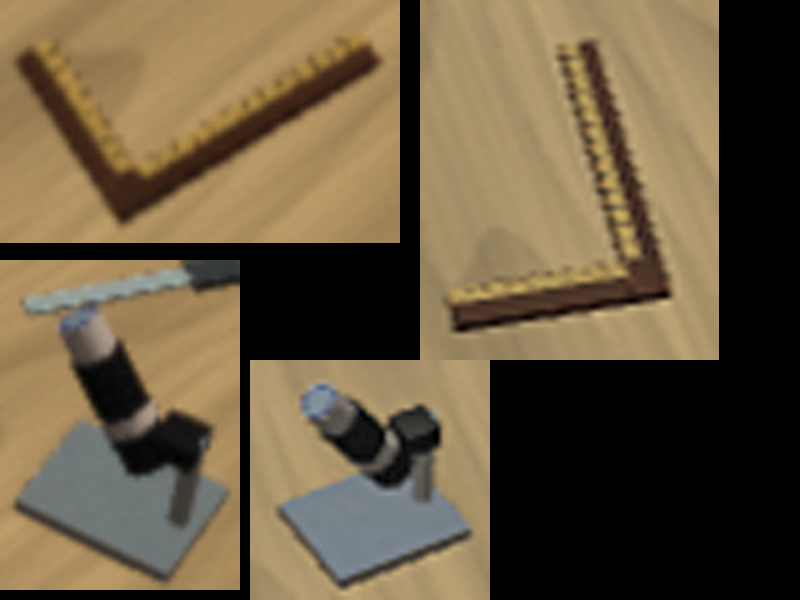

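Crops show: the big L's inner corner lies at about scene (184,311) / side (316,312), with its ends scene (222,287),(167,288). The scope lens is at scene (327.6,180.4) / side (260,150.4), with foot corners at scene (315,217),(345,232),(358,214),(328,201).

```bash
cat >> h.py <<'E'
def tri(c1,u1,c2,u2):
    o1,d1=ray(c1,[u1]);o2,d2=ray(c2,[u2]); d1=d1[0];d2=d2[0]
    s=np.linalg.lstsq(np.c_[d1,-d2],o2-o1,rcond=None)[0]; a=o1+s[0]*d1;b=o2+s[1]*d2
    return (a+b)/2,np.linalg.norm(a-b)
E
python3 - <<'E'
from h import *
np.set_printoptions(precision=4,suppress=True)
S=np.load('scene0.npy',allow_pickle=True).item(); D=np.load('side0.npy',allow_pickle=True).item()
print('lens',tri(S,(327.6,180.4),D,(260,150.4)))
print('footS\n',plane(S,[(315,217),(345,232),(357.6,214.4),(328,201)],.006)[:,:2]);print('footD\n',plane(D,[(251.6,172.4),(264.4,186.4),(290,176.4)],.006)[:,:2])
cs=lambda p:(158+p[0]/5.405,280+p[1]/5.405); cd=lambda p:(278+(p[0]-420)/5.54,265+p[1]/5.54)
print('corner S: L end, in, S end\n',plane(S,[cs((345,38)),cs((138,163)),cs((46,38))],.01)[:,:2])
print('corner D\n',plane(D,[cd((560,45)),cd((625,262)),cd((448,297))],.01)[:,:2])
print('boxS\n',plane(S,[[206,221], [213, 225],[202,235],[192,232]],.038)[:,:2])
print('boxD\n',plane(D,[[237,254], [246, 268],[235,272],[226,259]],.038)[:,:2])
W=np.load('wrist0.npy',allow_pickle=True).item(); s=robot.read_state(); Rt=Rn.from_rotvec(s['orientation']).as_matrix()
print('tool R\n',Rt,'\ncam in tool',Rt.T@(-W['R'].T@W['t']-s['tool_pos']),'\n',W['R']@Rt)
E
```

```text
lens (array([0.6418, 0.2784, 0.1367]), np.float64(0.0019702456136173343))
footS
 [[0.6468 0.2334]
 [0.7513 0.2565]
 [0.7307 0.3435]
 [0.627  0.318 ]]
footD
 [[0.6226 0.3165]
 [0.6466 0.2365]
 [0.7488 0.2596]]
corner S: L end, in, S end
 [[ 0.6534 -0.1516]
 [ 0.6411 -0.2706]
 [ 0.551  -0.2653]]
corner D
 [[ 0.6526 -0.1428]
 [ 0.6397 -0.2732]
 [ 0.5486 -0.2674]]
boxS
 [[ 0.4506 -0.0517]
 [ 0.478  -0.0456]
 [ 0.4873 -0.094 ]
 [ 0.4577 -0.1095]]
boxD
 [[ 0.4771 -0.0423]
 [ 0.4897 -0.098 ]
 [ 0.4556 -0.1027]
 [ 0.4413 -0.051 ]]
tool R
 [[-0.9107  0.4131 -0.0007]
 [ 0.4131  0.9107 -0.0012]
 [ 0.0001 -0.0014 -1.    ]] 
cam in tool [ 0.0671  0.0006 -0.166 ] 
 [[-0.0003  1.      0.0014]
 [-0.9703  0.     -0.2417]
 [-0.2417 -0.0014  0.9703]]
```

```bash
cat >> h.py <<'E'
np.set_printoptions(precision=4,suppress=True)
def goal(p,yaw,tilt=0):
    """tool R: y along (cos yaw,sin yaw) when tilt=0; tilt leans tool outward about tool x"""
    y=np.array([np.cos(yaw),np.sin(yaw),0]);z=np.array([0,0,-1.]);x=np.cross(y,z)
    return np.array(p),np.c_[x,y,z]@Rn.from_rotvec([-tilt,0,0]).as_matrix()
def need(p,R,s=None):
    s=s or robot.read_state(); R0=Rn.from_rotvec(s['orientation']).as_matrix()
    print('t',s['t'],'pos',s['tool_pos'],'F',s['force'],'open',s['opening'],'g',s['gripper_force'],'q',s['q'])
    print('shift',R0.T@(p-s['tool_pos'])/.2,'turn',Rn.from_matrix(R0.T@R).as_rotvec()/(np.pi/2))
E
python3 - <<'E'
from h import *
need(*goal((.466,-.075,.2),np.radians(13)))
E
```

```text
t 0.15 pos [0.2476 0.5461 0.2178] F [-0.2128 -0.1645 -0.2019] open 0.09309834868611239 g 0.0 q [ 1.0596  0.131   1.489  -0.      1.523  -0.0854]
shift [-2.2772 -2.3768  0.0923] turn [-0.0009  0.0003  0.5845]
```

>>> jog_arm:
  rows:
    - [[-0.2, -0.2, 0], [0, 0, 0]]
    - [[-0.4, -0.4, 0], [0, 0, 0]]
    - [[-0.6, -0.6, 0], [0, 0, 0]]
    - [[-0.77, -0.77, 0], [0, 0, 0]]
    - [[-0.92, -0.92, 0.03], [0, 0, 0]]
  hand: -0.35

```text
t: 0.65
tool_pos: [0.3361, 0.3111, 0.214]
orientation: [0.663, 3.07, 0.001]
force: [1.8, 0.4, 0.8]
opening: 0.0629
gripper_force: 0.0
```

>>> jog_arm:
  rows:
    - [[-0.2, -0.2, 0], [0, 0, 0.09]]
    - [[-0.4, -0.4, 0], [0, 0, 0.18]]
    - [[-0.6, -0.6, 0], [0, 0, 0.27]]
    - [[-0.77, -0.77, 0], [0, 0, 0.36]]
    - [[-0.92, -0.92, 0.03], [0, 0, 0.45]]

```text
t: 1.15
tool_pos: [0.4242, 0.0769, 0.2094]
orientation: [1.692, 2.645, 0.002]
force: [1.7, 0.1, 0.5]
opening: 0.0628
gripper_force: 0.0
```

```bash
python3 - <<'E'
from h import *
need(*goal((.466,-.075,.2),np.radians(13)))
E
```

```text
t 1.15 pos [0.4242 0.0769 0.2094] F [1.7153 0.0831 0.4844] open 0.06275199028030962 g 0.0 q [ 0.0603 -0.3421  1.9443  0.0001  1.5375 -0.3721]
shift [-0.7772 -0.1286  0.0472] turn [0.0011 0.0003 0.1308]
```

>>> jog_arm:
  rows:
    - [[-0.2, -0.03, 0], [0, 0, 0.07]]
    - [[-0.4, -0.06, 0], [0, 0, 0.12]]
    - [[-0.6, -0.1, 0.05], [0, 0, 0.12]]
    - [[-0.72, -0.12, 0.05], [0, 0, 0.12]]
    - [[-0.75, -0.12, 0.05], [0, 0, 0.12]]

```text
t: 1.65
tool_pos: [0.4653, -0.0695, 0.1981]
orientation: [-1.931, -2.477, 0.001]
force: [0.2, -0.1, 0.4]
opening: 0.0627
gripper_force: 0.0
```

```bash
python3 - <<'E'
from h import *
need(*goal((.466,-.075,.2),np.radians(13)))
c=cam('wrist'); np.save('w1.npy',c,allow_pickle=True); save(c,'pics/w1.png')
E
```

```text
t 1.65 pos [ 0.4653 -0.0695  0.1981] F [ 0.2269 -0.0809  0.3862] open 0.06266383429639415 g 0.0 q [-0.2568 -0.2159  1.8621 -0.0006  1.4965 -0.5032]
shift [-0.0277 -0.0035 -0.0096] turn [-0.0008 -0.      0.0125]
```

View pics/w1.png

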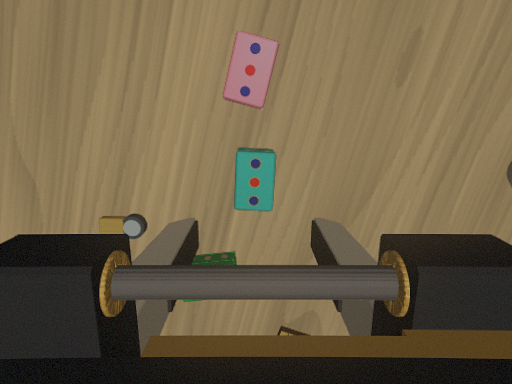

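The wrist view shows the turquoise box at (255,180), pink box at (250,70), and the green one partly hidden at (210,275). Nothing is beside the long sides.

```bash
cat >> h.py <<'E'
def boxtop(c,z=.038,roi=None,vmin=0):
    h=cv2.cvtColor(c['frame'],cv2.COLOR_RGB2HSV)
    m=((h[...,0]>82)&(h[...,0]<96)&(h[...,1]>110)&(h[...,2]>vmin)).astype(np.uint8)
    m=cv2.morphologyEx(m,cv2.MORPH_OPEN,np.ones((3,3)))
    cn=max(cv2.findContours(m,0,cv2.CHAIN_APPROX_NONE)[0],key=cv2.contourArea)
    P=plane(c,cn[:,0],z)[:,:2]; r=cv2.minAreaRect((P*1000).astype(np.float32)); v=np.median(h[...,2][m>0])
    return r,cv2.boxPoints(r)/1000,v
E
python3 - <<'E'
from h import *
c=np.load('w1.npy',allow_pickle=True).item()
for vm in (0,80,110,130,140,150): print(vm,boxtop(c,vmin=vm)[0::2])
E
```

```text
0 (((466.0163879394531, -74.80677795410156), (40.155921936035156, 62.265506744384766), 11.54409408569336), np.float64(148.0))
80 (((466.0163879394531, -74.80677795410156), (40.155921936035156, 62.265506744384766), 11.54409408569336), np.float64(148.0))
110 (((466.1297607421875, -74.87742614746094), (39.96193313598633, 62.08167266845703), 11.54409408569336), np.float64(148.0))
130 (((466.41094970703125, -74.9732437133789), (38.927947998046875, 61.2597541809082), 12.259967803955078), np.float64(148.0))
140 (((466.4136657714844, -74.86822509765625), (37.49312973022461, 60.34723663330078), 11.580578804016113), np.float64(148.0))Traceback (most recent call last):
  File "<stdin>", line 3, in <module>
  File "h.py", line 32, in boxtop
    cn=max(cv2.findContours(m,0,cv2.CHAIN_APPROX_NONE)[0],key=cv2.contourArea)
ValueError: max() iterable argument is empty
```

```bash
python3 - <<'E'
from h import *
need(*goal((.4663,-.075,.014),np.radians(11.7)))
E
```

```text
t 1.7 pos [ 0.4656 -0.0688  0.1983] F [-1.2173  0.324  -0.6829] open 0.06269168478017478 g 0.0 q [-0.2555 -0.2161  1.8618 -0.0003  1.4966 -0.5025]
shift [-0.0311 -0.0034  0.9216] turn [-0.0005 -0.0001  0.0272]
```

>>> jog_arm:
  rows:
    - [[-0.031, -0.003, 0.15], [0, 0, 0.027]]
    - [[-0.031, -0.003, 0.35], [0, 0, 0.027]]
    - [[-0.031, -0.003, 0.55], [0, 0, 0.027]]
    - [[-0.031, -0.003, 0.7], [0, 0, 0.027]]
    - [[-0.031, -0.003, 0.76], [0, 0, 0.027]]

```text
t: 2.2
tool_pos: [0.4639, -0.0713, 0.0435]
orientation: [-1.975, -2.437, 0.003]
force: [-0.7, 0.5, 0.7]
opening: 0.0625
gripper_force: 0.0
```

```bash
python3 - <<'E'
from h import *
need(*goal((.4663,-.075,.014),np.radians(11.7)))
E
```

```text
t 2.2 pos [ 0.4639 -0.0713  0.0435] F [-0.7187  0.4793  0.7174] open 0.06253812172896431 g 0.0 q [-0.2622 -0.0565  2.0138  0.0004  1.1896 -0.4707]
shift [-0.0209  0.0087  0.1475] turn [-0.0029 -0.0017  0.0027]
```

>>> jog_arm:
  rows:
    - [[-0.01, 0.006, 0.05], [0, 0, 0.003]]
    - [[-0.01, 0.006, 0.1], [0, 0, 0.003]]
    - [[-0.01, 0.006, 0.147], [0, 0, 0.003]]
    - [[-0.01, 0.006, 0.147], [0, 0, 0.003]]
    - [[-0.01, 0.006, 0.147], [0, 0, 0.003]]

```text
t: 2.7
tool_pos: [0.4684, -0.0751, 0.0178]
orientation: [1.985, 2.434, 0.0]
force: [0.2, -0.1, 0.4]
opening: 0.0627
gripper_force: 0.0
```

```bash
python3 - <<'E'
from h import *
need(*goal((.4663,-.075,.014),np.radians(11.7)))
E
```

```text
t 2.7 pos [ 0.4684 -0.0751  0.0178] F [ 0.2464 -0.1384  0.3723] open 0.06265253389321064 g 0.0 q [-0.2671 -0.0074  2.0193  0.      1.1292 -0.4696]
shift [ 0.0024 -0.0101  0.0189] turn [ 0.0003  0.0001 -0.0011]
```

>>> jog_arm:
  rows:
    - [[0.002, -0.01, 0.019], [0, 0, 0]]
    - [[0.002, -0.01, 0.019], [0, 0, 0]]
    - [[0.002, -0.01, 0.019], [0, 0, 0]]

```text
t: 3.0
tool_pos: [0.466, -0.0751, 0.0137]
orientation: [1.986, 2.434, 0.0]
force: [-0.3, 0.5, -0.4]
opening: 0.0625
gripper_force: 0.0
```

>>> jog_arm:
  rows:
    - [[0, 0, 0], [0, 0, 0]]
    - [[0, 0, 0], [0, 0, 0]]
    - [[0, 0, 0], [0, 0, 0]]
    - [[0, 0, 0], [0, 0, 0]]
    - [[0, 0, 0], [0, 0, 0]]
  hand: 1
  squeeze: 15

```text
t: 3.5
tool_pos: [0.4661, -0.075, 0.0136]
orientation: [1.985, 2.435, 0.0]
force: [-1.1, 0.2, 1.5]
opening: 0.0421
gripper_force: 15.0
```

>>> jog_arm:
  rows:
    - [[0, 0, -0.1], [0, 0, 0]]
    - [[0, 0, -0.25], [0, 0, 0]]
    - [[0, 0, -0.45], [0, 0, 0]]
    - [[0, 0, -0.6], [0, 0, 0]]
    - [[0, 0, -0.6], [0, 0, 0]]

```text
t: 4.0
tool_pos: [0.4691, -0.0759, 0.1386]
orientation: [1.981, 2.429, 0.005]
force: [0.6, 0.0, -1.5]
opening: 0.0416
gripper_force: 15.0
```

```bash
python3 - <<'E'
from h import *
need(*goal((.60,-.20,.13),np.radians(-6)))
E
```

```text
t 4.0 pos [ 0.4691 -0.0759  0.1386] F [ 0.6349  0.0208 -1.4855] open 0.04156438308315811 g 14.99742105603218 q [-0.2682 -0.1694  1.9318 -0.      1.3709 -0.4708]
shift [-0.7395  0.5158  0.0499] turn [0.0051 0.0017 0.1956]
```

>>> jog_arm:
  rows:
    - [[-0.18, 0.13, 0], [0, 0, 0.05]]
    - [[-0.37, 0.26, -0.05], [0, 0, 0.1]]
    - [[-0.55, 0.38, -0.1], [0, 0, 0.15]]
    - [[-0.7, 0.48, -0.1], [0, 0, 0.195]]
    - [[-0.74, 0.515, -0.1], [0, 0, 0.195]]

```text
t: 4.5
tool_pos: [0.5979, -0.2019, 0.152]
orientation: [-2.338, -2.098, 0.001]
force: [-1.2, 0.2, -1.6]
opening: 0.0417
gripper_force: 15.0
```

>>> jog_arm:
  rows:
    - [[-0.1, 0, 0], [0, 0, 0]]
    - [[-0.25, 0, 0], [0, 0, 0]]
    - [[-0.4, 0, 0], [0, 0, 0]]
    - [[-0.45, 0, 0], [0, 0, 0]]
    - [[-0.45, 0, 0], [0, 0, 0]]

```text
t: 5.0
tool_pos: [0.5865, -0.2897, 0.1521]
orientation: [-2.335, -2.1, 0.001]
force: [0.3, 0.5, -0.5]
opening: 0.0423
gripper_force: 15.0
```

```bash
python3 - <<'E'
from h import *
need(*goal((.60,-.29,.16),np.radians(-6)))
c=cam('wrist'); np.save('w2.npy',c,allow_pickle=True); save(c,'pics/w2.png')
E
```

```text
t 5.0 pos [ 0.5865 -0.2897  0.1521] F [ 0.3178  0.5133 -0.5397] open 0.04230105809975321 g 14.997326731681824 q [-0.5372  0.3135  1.4    -0.      1.43   -0.4313]
shift [ 0.0059  0.0674 -0.0397] turn [-0.0011 -0.0005 -0.0008]
```

View pics/w2.png

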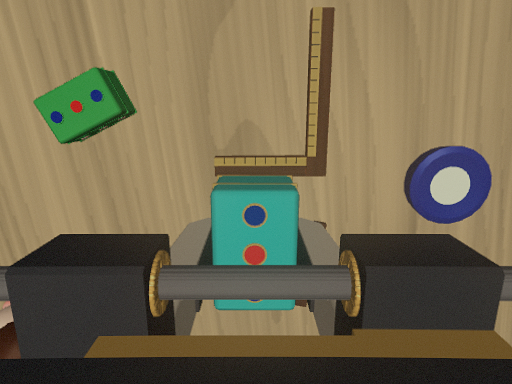

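The wrist view shows the big L clearly: inner corner at (306,157), long bar up to (315,8), short bar left to (215,160), with the held box in front at (255,240).

```bash
python3 - <<'E'
from h import *
c=np.load('w2.npy',allow_pickle=True).item()
f=c['frame'].astype(int)
print('row 80',[tuple(x) for x in f[80,300:335:1]]);print('col 260',[tuple(x) for x in f[148:184,260]])
E
```

```text
row 80 [(np.int64(162), np.int64(138), np.int64(101)), (np.int64(160), np.int64(138), np.int64(100)), (np.int64(161), np.int64(141), np.int64(101)), (np.int64(162), np.int64(141), np.int64(104)), (np.int64(161), np.int64(140), np.int64(100)), (np.int64(160), np.int64(137), np.int64(98)), (np.int64(164), np.int64(143), np.int64(103)), (np.int64(142), np.int64(122), np.int64(87)), (np.int64(61), np.int64(44), np.int64(27)), (np.int64(89), np.int64(60), np.int64(40)), (np.int64(118), np.int64(96), np.int64(62)), (np.int64(107), np.int64(89), np.int64(59)), (np.int64(102), np.int64(90), np.int64(54)), (np.int64(103), np.int64(87), np.int64(54)), (np.int64(102), np.int64(88), np.int64(57)), (np.int64(106), np.int64(88), np.int64(59)), (np.int64(106), np.int64(91), np.int64(59)), (np.int64(167), np.int64(141), np.int64(80)), (np.int64(171), np.int64(147), np.int64(83)), (np.int64(81), np.int64(60), np.int64(44)), (np.int64(84), np.int64(63), np.int64(43)), (np.int64(87), np.int64(62), np.int64(45)), (np.int64(82), np.int64(58), np.int64(37)), (np.int64(87), np.int64(62), np.int64(41)), (np
[... 1427 characters left out ...]
(86), np.int64(65), np.int64(47)), (np.int64(86), np.int64(66), np.int64(41)), (np.int64(87), np.int64(67), np.int64(46)), (np.int64(84), np.int64(66), np.int64(44)), (np.int64(84), np.int64(66), np.int64(46)), (np.int64(83), np.int64(67), np.int64(48)), (np.int64(89), np.int64(68), np.int64(43)), (np.int64(95), np.int64(90), np.int64(61)), (np.int64(62), np.int64(108), np.int64(87)), (np.int64(48), np.int64(101), np.int64(89)), (np.int64(46), np.int64(98), np.int64(87)), (np.int64(49), np.int64(101), np.int64(88)), (np.int64(51), np.int64(103), np.int64(92)), (np.int64(45), np.int64(102), np.int64(87)), (np.int64(52), np.int64(95), np.int64(79)), (np.int64(91), np.int64(106), np.int64(73))]
```

```bash
python3 - <<'E'
from h import *
c=np.load('w2.npy',allow_pickle=True).item()
g=c['frame'][...,0].astype(float)
def first(v,th=115):
    i=np.argmax(v<th); return i-1+(v[i-1]-th)/(v[i-1]-v[i])
rows=range(15,148,3)
li=[(295+first(g[r,295:330]),r) for r in rows]; lo=[(345-first(g[r,345:305:-1]),r) for r in rows]
cols=range(220,300,3); si=[(k,140+first(g[140:175,k])) for k in cols]
def fit(uv,z):
    P=plane(c,uv,z)[:,:2]; vx,vy,x,y=cv2.fitLine(P.astype(np.float32),cv2.DIST_HUBER,0,1e-3,1e-3).ravel(); d=np.array([vx,vy]); n=np.array([-vy,vx]); return np.array([x,y]),d,np.abs((P-[x,y])@n).max()
a=fit(li,0);b=fit(lo,.01);s=fit(si,0)
for n,l in zip(('li','lo','si'),(a,b,s)): print(n,l,np.degrees(np.arctan2(l[1][1],l[1][0])))
n=np.array([a[1][1],-a[1][0]]); print('bar width',abs((b[0]-a[0])@n))
def inter(p,q): k=np.linalg.solve(np.c_[p[1],-q[1]],q[0]-p[0]); return p[0]+k[0]*p[1]
print('corner',inter(a,s))
print('Long end', plane(c,[(313.5,8)],0.01))
st=robot.read_state();Rt=Rn.from_rotvec(st['orientation']).as_matrix();print('yaw tool',np.degrees(np.arctan2(Rt[1,1],Rt[0,1])),st['tool_pos'])
h=cv2.cvtColor(c['frame'],cv2.COLOR_RGB2HSV)
for vm in (0,110,130): print(boxtop(c,z=st['tool_pos'][2]+.024,vmin=vm)[0])
E
```

```text
li (array([ 0.6456, -0.203 ], dtype=float32), array([0.1001, 0.995 ], dtype=float32), np.float64(0.00026590857825414767)) 84.25298
lo (array([ 0.6658, -0.195 ], dtype=float32), array([0.1001, 0.995 ], dtype=float32), np.float64(0.000283898273602734)) 84.25388
si (array([ 0.5867, -0.2665], dtype=float32), array([ 0.9951, -0.0994], dtype=float32), np.float64(0.0004326875656573937)) -5.701813
bar width 0.01937093
corner [ 0.6387 -0.2717]
Long end [[ 0.6532 -0.1433  0.01  ]]
yaw tool -6.012509344005212 [ 0.5868 -0.2885  0.1524]
((587.55615234375, -275.849609375), (39.664485931396484, 40.88669204711914), 83.93428039550781)
((587.5159912109375, -276.7967224121094), (37.771949768066406, 40.48118591308594), 83.93616485595703)
((587.4857177734375, -277.03607177734375), (37.29903030395508, 40.079288482666016), 83.90876007080078)
```

```bash
python3 - <<'E'
from h import *
need(*goal((.6156,-.2312,.05),np.radians(-5.75)))
E
```

```text
t 5.05 pos [ 0.5868 -0.2885  0.1524] F [ 0.2128  0.8173 -0.6958] open 0.0422730001174222 g 14.997364282608032 q [-0.5356  0.3126  1.4006  0.0005  1.4302 -0.4307]
shift [0.2996 0.1138 0.512 ] turn [-0.0009 -0.0007 -0.0029]
```

>>> jog_arm:
  rows:
    - [[0.1, 0.04, 0.1], [0, 0, -0.003]]
    - [[0.2, 0.08, 0.2], [0, 0, -0.003]]
    - [[0.3, 0.114, 0.35], [0, 0, -0.003]]
    - [[0.3, 0.114, 0.51], [0, 0, -0.003]]
    - [[0.3, 0.114, 0.51], [0, 0, -0.003]]

```text
t: 5.55
tool_pos: [0.6126, -0.2272, 0.0454]
orientation: [-2.319, -2.105, 0.006]
force: [-1.0, 0.2, -1.8]
opening: 0.0421
gripper_force: 15.0
```

>>> jog_arm:
  rows:
    - [[0, 0, 0.02], [0, 0, 0]]
    - [[0, 0, 0.06], [0, 0, 0]]
    - [[0, 0, 0.1], [0, 0, 0]]
    - [[0, 0, 0.12], [0, 0, 0]]
    - [[0, 0, 0.12], [0, 0, 0]]

```text
t: 6.05
tool_pos: [0.6158, -0.2316, 0.027]
orientation: [-2.329, -2.108, 0.0]
force: [-0.2, -0.3, -0.7]
opening: 0.0419
gripper_force: 15.0
```

```bash
python3 - <<'E'
from h import *
need(*goal((.6156,-.2312,.0135),np.radians(-5.75)))
E
```

```text
t 6.05 pos [ 0.6158 -0.2316  0.027 ] F [-0.2311 -0.278  -0.675 ] open 0.04186741127396863 g 14.997375011444092 q [-0.4376  0.4405  1.48   -0.      1.2219 -0.3381]
shift [ 0.0019 -0.0011  0.0676] turn [-0.0005 -0.0002  0.0005]
```

>>> jog_arm:
  rows:
    - [[0, 0, 0.03], [0, 0, 0]]
    - [[0, 0, 0.06], [0, 0, 0]]
    - [[0, 0, 0.069], [0, 0, 0]]
    - [[0, 0, 0.069], [0, 0, 0]]
    - [[0, 0, 0.069], [0, 0, 0]]

```text
t: 6.55
tool_pos: [0.6161, -0.2315, 0.0136]
orientation: [-2.329, -2.109, 0.0]
force: [-0.3, 1.1, -0.3]
opening: 0.0421
gripper_force: 15.0
```

>>> jog_arm:
  rows:
    - [[-0.01, 0, 0], [0, 0, 0]]
    - [[-0.02, 0, 0], [0, 0, 0]]
    - [[-0.028, 0, 0], [0, 0, 0]]
    - [[-0.034, 0, 0], [0, 0, 0]]
    - [[-0.034, 0, 0], [0, 0, 0]]
  squeeze: 8

```text
t: 7.05
tool_pos: [0.6157, -0.2365, 0.0137]
orientation: [-2.327, -2.107, -0.003]
force: [0.2, 7.1, 3.1]
opening: 0.0416
gripper_force: 8.0
```

```bash
python3 - <<'E'
from h import *
need(*goal((.6210,-.2378,.0135),np.radians(-5.75)))
E
```

```text
t 7.05 pos [ 0.6157 -0.2365  0.0137] F [0.2101 7.1456 3.0642] open 0.04157452415424469 g 8.000121340155602 q [-0.4459  0.4612  1.4793  0.0026  1.2025 -0.348 ]
shift [-0.0039  0.0272  0.0012] turn [-0.0003 -0.0018  0.001 ]
```

>>> jog_arm:
  rows:
    - [[-0.005, 0.01, 0], [0, 0, 0]]
    - [[-0.007, 0.02, 0], [0, 0, 0]]
    - [[-0.007, 0.03, 0], [0, 0, 0]]
    - [[-0.007, 0.035, 0], [0, 0, 0]]
    - [[-0.007, 0.035, 0], [0, 0, 0]]

```text
t: 7.55
tool_pos: [0.6209, -0.238, 0.0132]
orientation: [-2.324, -2.106, 0.0]
force: [-6.0, 9.9, 7.0]
opening: 0.0418
gripper_force: 8.0
```

```bash
python3 - <<'E'
from h import *
need(*goal((.6210,-.2378,.0135),np.radians(-5.75)))
c=cam('wrist'); np.save('w3.npy',c,allow_pickle=True)
E
```

```text
t 7.55 pos [ 0.6209 -0.238   0.0132] F [-6.0382  9.9281  7.0045] open 0.04175244150618452 g 8.00829827785492 q [-0.4442  0.4784  1.4574  0.002   1.2107 -0.3462]
shift [ 0.0012  0.0002 -0.0016] turn [-0.0026 -0.0022  0.001 ]
```

>>> jog_arm:
  rows:
    - [[0, 0.01, 0], [0, 0, 0]]
    - [[0, 0.012, 0], [0, 0, 0]]
    - [[0, 0.012, 0], [0, 0, 0]]

```text
t: 7.9
tool_pos: [0.6214, -0.2386, 0.0128]
orientation: [-2.323, -2.103, 0.005]
force: [-13.9, 8.8, 11.1]
opening: 0.0423
gripper_force: 8.0
```

>>> jog_arm:
  rows:
    - [[0, 0, 0], [0, 0, 0]]
    - [[0, 0, 0], [0, 0, 0]]
    - [[0, 0, 0], [0, 0, 0]]
    - [[0, 0, 0], [0, 0, 0]]
  hand: -0.35

```text
t: 8.3
tool_pos: [0.6251, -0.2409, 0.014]
orientation: [2.328, 2.108, 0.0]
force: [0.5, -0.0, -1.1]
opening: 0.0624
gripper_force: 0.0
```

>>> jog_arm:
  rows:
    - [[0, 0, -0.1], [0, 0, 0]]
    - [[0, 0, -0.3], [0, 0, 0]]
    - [[0, 0, -0.5], [0, 0, 0]]
    - [[0, 0, -0.65], [0, 0, 0]]
    - [[0, 0, -0.65], [0, 0, 0]]

```text
t: 8.8
tool_pos: [0.6283, -0.2423, 0.151]
orientation: [2.321, 2.102, 0.006]
force: [0.5, -0.2, 0.3]
opening: 0.0626
gripper_force: 0.0
```

```bash
python3 - <<'E'
from h import *
need(*goal((.6210,-.2378,.0135),np.radians(-5.75)))
c=cam('wrist'); np.save('w4.npy',c,allow_pickle=True); save(c,'pics/w4.png')
for vm in (0,110,130): print(boxtop(c,vmin=vm)[0])
E
```

```text
t 8.8 pos [ 0.6283 -0.2423  0.151 ] F [ 0.4724 -0.2326  0.3222] open 0.0625879004878965 g 0.0 q [-0.4442  0.3525  1.3544 -0.      1.4239 -0.345 ]
shift [ 0.0214 -0.0455  0.6869] turn [0.0065 0.0023 0.0008]
((620.777099609375, -236.2742462158203), (61.71953582763672, 40.281246185302734), 84.10929107666016)
((620.777099609375, -236.2742462158203), (61.71953582763672, 40.281246185302734), 84.10929107666016)
((620.642822265625, -236.73931884765625), (60.84767532348633, 39.517120361328125), 84.2345962524414)
```

View pics/w4.png

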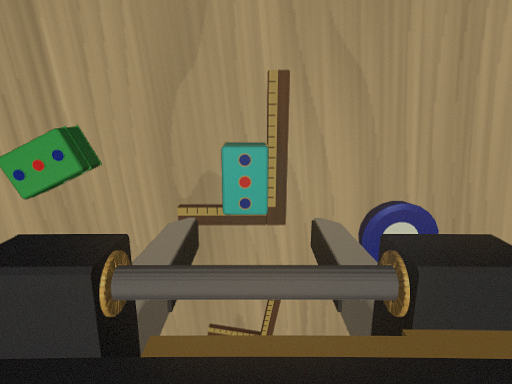

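The box stands at (245,180) with its right side along the long bar and lower end at the short bar; I'll check the gaps numerically.

```bash
python3 - <<'E'
from h import *
c=cam('wrist')
g=c['frame'][...,0].astype(float); h=cv2.cvtColor(c['frame'],cv2.COLOR_RGB2HSV)
def first(v,th=115):
    i=np.argmax(v<th); return i-1+(v[i-1]-th)/(v[i-1]-v[i])
def fit(uv,z):
    P=plane(c,uv,z)[:,:2]; vx,vy,x,y=cv2.fitLine(P.astype(np.float32),cv2.DIST_HUBER,0,1e-3,1e-3).ravel(); return np.array([x,y]),np.array([vx,vy])
rows=range(76,138,2); lo=[(305-first(g[r,305:270:-1]),r) for r in rows]
li=[(255+first(g[r,255:290]),r) for r in rows]
cols=range(182,218,2); si=[(k,195+first(g[195:225,k])) for k in cols]
so=[(k,240-first(g[240:205:-1,k])) for k in range(190,270,3)]
ang=lambda d:np.degrees(np.arctan2(d[1],d[0]))
a,b,s,t=fit(li,0),fit(lo,.01),fit(si,0),fit(so,.01)
for l in (a,b,s,t): print(l[0],ang(l[1]))
k=np.linalg.solve(np.c_[a[1],-s[1]],s[0]-a[0]);O=a[0]+k[0]*a[1]
k=np.linalg.solve(np.c_[b[1],-t[1]],t[0]-b[0]);O2=b[0]+k[0]*b[1]
yw=np.radians(-5.75);X=np.array([np.cos(yw),np.sin(yw)]);Y=np.array([-X[1],X[0]])
O2=O2-.02*X+.02*Y; print('corner',O,O2)
r,P,_=boxtop(c)
print(r); print('box corners in L frame mm\n',1000*np.c_[(P-O)@X,(P-O)@Y]); print(1000*((np.array(r[0])/1000-O2)@np.c_[X,Y]))
E
```

```text
[ 0.6483 -0.1734] 83.757866
[ 0.668  -0.1755] 84.204575
[ 0.5688 -0.2645] -5.927389
[ 0.5978 -0.287 ] -5.500307
corner [ 0.6376 -0.2717] [ 0.6382 -0.2707]
((620.6849975585938, -236.32009887695312), (62.044368743896484, 40.34212112426758), 84.1644287109375)
box corners in L frame mm
 [[-40.5529   2.489 ]
 [ -0.2109   2.4287]
 [ -0.1181  64.473 ]
 [-40.4602  64.5332]]
[-20.8774  32.4846]
```

```bash
python3 - <<'E'
from h import *
need(*goal((.6246,-.1875,.013),np.radians(-5.75)))
E
```

```text
t 8.9 pos [ 0.6256 -0.241   0.145 ] F [-0.4235 -0.0777 -0.3175] open 0.06300323022067024 g 0.0 q [-0.4442  0.3567  1.3602 -0.      1.422  -0.3451]
shift [ 0.2664 -0.033   0.6598] turn [0.0016 0.0006 0.0008]
```

>>> jog_arm:
  rows:
    - [[0.13, -0.03, 0], [0, 0, 0]]
    - [[0.266, -0.033, 0], [0, 0, 0]]
    - [[0.266, -0.033, 0.2], [0, 0, 0]]
    - [[0.266, -0.033, 0.4], [0, 0, 0]]
    - [[0.266, -0.033, 0.5], [0, 0, 0]]
  hand: 1

```text
t: 9.4
tool_pos: [0.6197, -0.1852, 0.0372]
orientation: [-2.323, -2.104, 0.006]
force: [-0.9, 0.6, -0.8]
opening: 0.0273
gripper_force: 0.0
```

>>> jog_arm:
  rows:
    - [[0, 0, 0.05], [0, 0, 0]]
    - [[0, 0, 0.1], [0, 0, 0]]
    - [[0, 0, 0.14], [0, 0, 0]]
    - [[0, 0, 0.15], [0, 0, 0]]
    - [[0, 0, 0.15], [0, 0, 0]]

```text
t: 9.9
tool_pos: [0.6239, -0.1872, 0.0142]
orientation: [2.328, 2.108, 0.001]
force: [0.3, 0.0, -0.3]
opening: 0.0007
gripper_force: 0.0
```

```bash
python3 - <<'E'
from h import *
need(*goal((.6238,-.1955,.013),np.radians(-5.75)))
E
```

```text
t 9.9 pos [ 0.6239 -0.1872  0.0142] F [ 0.2986  0.0453 -0.3063] open 0.000678984580467234 g 0.0 q [-0.3702  0.4391  1.5077 -0.      1.194  -0.271 ]
shift [-0.0415  0.0039  0.0061] turn [0.0005 0.0001 0.0008]
```

>>> jog_arm:
  rows:
    - [[-0.02, 0, 0], [0, 0, 0]]
    - [[-0.035, 0, 0], [0, 0, 0]]
    - [[-0.042, 0, 0], [0, 0, 0]]
    - [[-0.048, 0, 0], [0, 0, 0]]
    - [[-0.048, 0, 0], [0, 0, 0]]

```text
t: 10.4
tool_pos: [0.6227, -0.1967, 0.014]
orientation: [2.329, 2.108, 0.0]
force: [-0.0, -0.2, 0.1]
opening: 0.0005
gripper_force: 0.0
```

>>> jog_arm:
  rows:
    - [[-0.003, 0, 0], [0, 0, 0]]
    - [[-0.006, 0, 0], [0, 0, 0]]
    - [[-0.009, 0, 0], [0, 0, 0]]
    - [[-0.009, 0, 0], [0, 0, 0]]

```text
t: 10.8
tool_pos: [0.6226, -0.1967, 0.0139]
orientation: [-2.327, -2.108, -0.002]
force: [-0.5, 7.0, 3.2]
opening: 0.0005
gripper_force: 3.8
```

>>> jog_arm:
  rows:
    - [[0.05, 0, 0], [0, 0, 0]]
    - [[0.06, 0, -0.1], [0, 0, 0]]
    - [[0.06, 0, -0.25], [0, 0, 0]]
    - [[0.06, 0, -0.35], [0, 0, 0]]
    - [[0.06, 0, -0.35], [0, 0, 0]]
  hand: -0.35

```text
t: 11.3
tool_pos: [0.626, -0.1871, 0.0878]
orientation: [2.324, 2.105, 0.004]
force: [0.7, 0.6, 0.2]
opening: 0.0357
gripper_force: 0.0
```

```bash
python3 - <<'E'
from h import *
need(*goal((.6209,-.2372,.07),np.radians(-5.75)))
E
```

```text
t 11.3 pos [ 0.626  -0.1871  0.0878] F [0.7329 0.5928 0.1577] open 0.0357015507238937 g 0.0 q [-0.3686  0.3564  1.4685 -0.0005  1.3101 -0.2696]
shift [-0.2516 -0.0014  0.0896] turn [0.004  0.0014 0.0009]
```

>>> jog_arm:
  rows:
    - [[-0.1, 0, 0], [0, 0, 0]]
    - [[-0.2, 0, 0], [0, 0, 0]]
    - [[-0.25, 0, 0.05], [0, 0, 0]]
    - [[-0.25, 0, 0.05], [0, 0, 0]]
    - [[-0.25, 0, 0.05], [0, 0, 0]]

```text
t: 11.8
tool_pos: [0.6173, -0.2362, 0.0718]
orientation: [-2.328, -2.105, 0.001]
force: [0.2, -0.5, 0.4]
opening: 0.0626
gripper_force: 0.0
```

```bash
python3 - <<'E'
from h import *
need(*goal((.6209,-.2372,.014),np.radians(-5.75)))
E
```

```text
t 11.8 pos [ 0.6173 -0.2362  0.0718] F [ 0.2303 -0.474   0.4293] open 0.06262349706305288 g 0.0 q [-0.4432  0.4006  1.4436  0.0003  1.3005 -0.3427]
shift [-0.0034  0.019   0.2888] turn [-0.0018 -0.0008 -0.0001]
```

>>> jog_arm:
  rows:
    - [[-0.003, 0.016, 0.07], [0, 0, 0]]
    - [[-0.003, 0.016, 0.15], [0, 0, 0]]
    - [[-0.003, 0.016, 0.22], [0, 0, 0]]
    - [[-0.003, 0.016, 0.26], [0, 0, 0]]
    - [[-0.003, 0.016, 0.26], [0, 0, 0]]

```text
t: 12.3
tool_pos: [0.6201, -0.236, 0.0189]
orientation: [-2.326, -2.107, 0.003]
force: [-0.2, -0.6, -0.0]
opening: 0.0627
gripper_force: 0.0
```

```bash
python3 - <<'E'
from h import *
need(*goal((.6209,-.2372,.014),np.radians(-5.75)))
E
```

```text
t 12.3 pos [ 0.6201 -0.236   0.0189] F [-0.1931 -0.5719 -0.001 ] open 0.06270282647078876 g 0.0 q [-0.4409  0.467   1.4612 -0.      1.2176 -0.3422]
shift [-0.0055  0.0048  0.0247] turn [-0.0025 -0.0009  0.001 ]
```

>>> jog_arm:
  rows:
    - [[-0.004, 0.004, 0.023], [0, 0, 0]]
    - [[-0.004, 0.004, 0.023], [0, 0, 0]]
    - [[-0.004, 0.004, 0.023], [0, 0, 0]]
    - [[-0.004, 0.004, 0.023], [0, 0, 0]]

```text
t: 12.7
tool_pos: [0.6228, -0.2381, 0.0178]
orientation: [2.328, 2.108, 0.001]
force: [0.1, -0.9, 0.7]
opening: 0.0626
gripper_force: 0.0
```

```bash
python3 - <<'E'
from h import *
need(*goal((.6209,-.2372,.014),np.radians(-5.75)))
E
```

```text
t 12.7 pos [ 0.6228 -0.2381  0.0178] F [ 0.0728 -0.9499  0.6544] open 0.06260150701115388 g 0.0 q [-0.442   0.4717  1.4571  0.      1.2117 -0.343 ]
shift [ 0.0036 -0.0102  0.0191] turn [0.0006 0.0002 0.0008]
```

>>> jog_arm:
  rows:
    - [[0.004, -0.01, 0.019], [0, 0, 0]]
    - [[0.004, -0.01, 0.019], [0, 0, 0]]
    - [[0.004, -0.01, 0.019], [0, 0, 0]]
    - [[0.004, -0.01, 0.019], [0, 0, 0]]

```text
t: 13.1
tool_pos: [0.6205, -0.2369, 0.0133]
orientation: [-2.329, -2.109, 0.0]
force: [0.1, -0.4, 0.2]
opening: 0.0627
gripper_force: 0.0
```

>>> jog_arm:
  rows:
    - [[0, 0, 0], [0, 0, 0]]
    - [[0, 0, 0], [0, 0, 0]]
    - [[0, 0, 0], [0, 0, 0]]
    - [[0, 0, 0], [0, 0, 0]]
    - [[0, 0, 0], [0, 0, 0]]
  hand: 1
  squeeze: 25

```text
t: 13.6
tool_pos: [0.6206, -0.2369, 0.0134]
orientation: [2.329, 2.109, 0.0]
force: [0.7, 0.6, -0.1]
opening: 0.0414
gripper_force: 25.0
```

```bash
python3 - <<'E'
from h import *
s=robot.read_state();Rt=Rn.from_rotvec(s['orientation']).as_matrix();print(s['tool_pos'],s['opening'],s['force'],Rt)
yw=np.radians(-5.75);X=np.array([np.cos(yw),np.sin(yw),0]);Y=np.array([-X[1],X[0],0]);Z=np.array([0,0,1.])
B=np.c_[X,Y,Z]; b=np.array([.6209,-.2375,0])
print('box in tool',Rt.T@(b-s['tool_pos']),Rn.from_matrix(Rt.T@B).as_rotvec())
np.savez('grasp.npz',p=Rt.T@(b-s['tool_pos']),R=Rt.T@B)
E
```

```text
[ 0.6206 -0.2369  0.0134] 0.041398990361018455 [ 0.7283  0.5942 -0.0574] [[ 0.0989  0.9951  0.0001]
 [ 0.9951 -0.0989 -0.    ]
 [-0.      0.0001 -1.    ]]
box in tool [-0.0005  0.0004  0.0134] [-2.22   -2.2228 -0.0001]
```

>>> jog_arm:
  rows:
    - [[0, 0, -0.05], [0, 0, 0]]
    - [[0, 0, -0.2], [0, 0, 0]]
    - [[0, 0, -0.4], [0, 0, 0]]
    - [[0, 0, -0.65], [0, 0, 0]]
    - [[0, 0, -0.8], [0, 0, 0]]

```text
t: 14.1
tool_pos: [0.6218, -0.2375, 0.1787]
orientation: [2.325, 2.106, 0.003]
force: [0.1, -0.3, -0.0]
opening: 0.0416
gripper_force: 25.0
```

>>> jog_arm:
  rows:
    - [[0.15, 0, -0.1], [0, 0, -0.04]]
    - [[0.35, 0, -0.2], [0, 0, -0.08]]
    - [[0.55, 0, -0.3], [0, 0, -0.12]]
    - [[0.75, -0.02, -0.45], [0, 0, -0.16]]
    - [[0.95, -0.05, -0.5], [0, 0, -0.2]]

```text
t: 14.6
tool_pos: [0.6303, -0.0455, 0.2779]
orientation: [1.964, 2.446, 0.004]
force: [1.3, 0.8, -1.0]
opening: 0.042
gripper_force: 25.0
```

```bash
python3 - <<'E'
from h import *
need(*goal((.58,.14,.28),np.radians(13)))
E
```

```text
t 14.6 pos [ 0.6303 -0.0455  0.2779] F [ 1.3146  0.8035 -0.9664] open 0.04195050111730213 g 24.99883532524109 q [-0.1532  0.1953  1.3092  0.0001  1.6318 -0.3707]
shift [ 0.96   -0.0455 -0.0124] turn [ 0.0031  0.0012 -0.006 ]
```

>>> jog_arm:
  rows:
    - [[0.15, 0, 0], [0, 0, 0]]
    - [[0.35, 0, 0], [0, 0, 0]]
    - [[0.55, 0, 0], [0, 0, 0]]
    - [[0.75, 0, 0], [0, 0, 0]]
    - [[0.9, -0.02, 0], [0, 0, 0]]

```text
t: 15.1
tool_pos: [0.5862, 0.1305, 0.2741]
orientation: [1.969, 2.448, 0.001]
force: [1.7, -0.5, -1.4]
opening: 0.042
gripper_force: 25.0
```

>>> jog_arm:
  rows:
    - [[0, 0, 0], [0, 0, 0]]
    - [[0, 0, 0], [0, 0, 0]]
    - [[0, 0, 0], [0, 0, 0]]

```text
t: 15.4
tool_pos: [0.5872, 0.1273, 0.2737]
orientation: [1.971, 2.446, -0.0]
force: [0.4, 0.2, -0.6]
opening: 0.0421
gripper_force: 25.0
```

```bash
python3 - <<'E'
from h import *
need(*goal((.58,.14,.28),np.radians(13)))
c=cam('wrist'); np.save('w5.npy',c,allow_pickle=True); save(c,'pics/w5.png')
for n in ('scene','side'): np.save(n+'5.npy',cam(n),allow_pickle=True)
E
```

```text
t 15.4 pos [0.5872 0.1273 0.2737] F [ 0.4103  0.2128 -0.6347] open 0.04211960650519695 g 24.99975711107254 q [ 0.1285  0.1161  1.4041 -0.0005  1.621  -0.086 ]
shift [ 0.0697 -0.0218 -0.0317] turn [ 0.0002  0.0003 -0.0079]
```

View pics/w5.png

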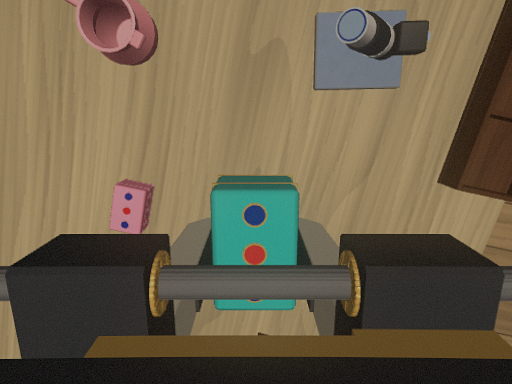

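The wrist view shows the scope foot with corners (316,10),(405,10),(401,88),(314,89) and the lens glass at (354,25).

```bash
python3 - <<'E'
from h import *
c=np.load('w5.npy',allow_pickle=True).item(); f=c['frame'].astype(int)
print('row70 left',f[70,308:320].tolist());print('row70 right',f[70,394:408].tolist());print('col350 bottom',f[80:95,350].tolist())
cv2.imwrite('pics/w5c.png',cv2.resize(f[0:100,300:440].astype(np.uint8)[...,::-1],None,fx=5.5,fy=5.5,interpolation=cv2.INTER_CUBIC))
E
```

```text
row70 left [[157, 134, 97], [159, 137, 99], [154, 135, 98], [153, 130, 96], [156, 134, 99], [137, 121, 88], [67, 61, 52], [112, 106, 95], [116, 117, 115], [114, 122, 127], [111, 119, 127], [113, 121, 127]]
row70 right [[110, 117, 123], [115, 120, 129], [113, 119, 127], [110, 115, 124], [109, 117, 123], [109, 115, 121], [108, 115, 121], [132, 119, 97], [143, 123, 91], [144, 124, 92], [143, 125, 91], [147, 129, 95], [148, 127, 93], [148, 130, 95]]
col350 bottom [[111, 117, 124], [113, 118, 126], [115, 118, 127], [113, 118, 126], [113, 118, 126], [114, 118, 126], [117, 124, 131], [113, 115, 116], [88, 85, 79], [102, 91, 73], [154, 134, 98], [163, 144, 108], [162, 140, 102], [160, 141, 104], [160, 139, 103]]
```

View pics/w5c.png

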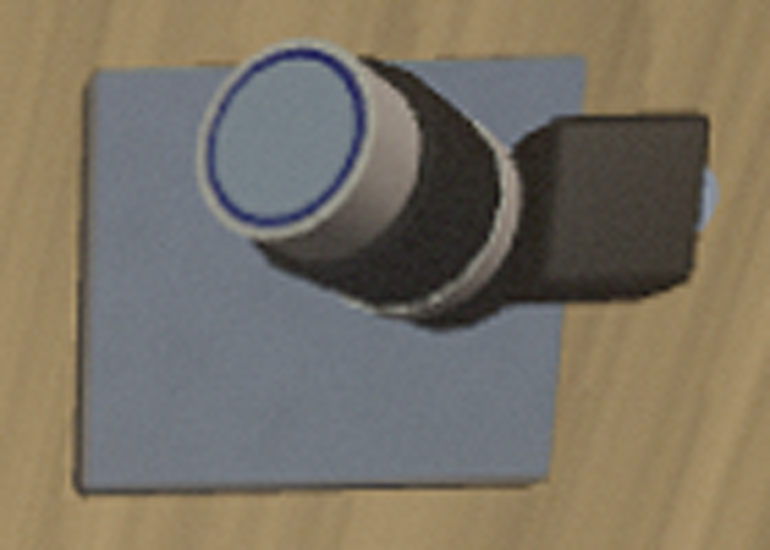

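The crop shows the blue-ringed lens ellipse centred at about (351.8,24.5), and the foot's top face sharply bounded.

```bash
python3 - <<'E'
from h import *
c=np.load('w5.npy',allow_pickle=True).item(); f=cv2.GaussianBlur(c['frame'],(3,3),0).astype(float); d=f[...,2]-f[...,0]  # ~+12 foot, ~-55 wood
def first(v,th=0.):
    i=np.argmax(v>th); return i-1+(th-v[i-1])/(v[i]-v[i-1])
L=[(305+first(d[r,305:330]),r) for r in range(18,84,2)]
Rr=[(415-first(d[r,415:380:-1]),r) for r in range(58,84,2)]
B=[(k,97-first(d[97:70:-1,k])) for k in range(320,395,3)]
T=[(k,2+first(d[2:25,k])) for k in list(range(320,334,2))+list(range(378,402,2))]
def fit(uv,z):
    P=plane(c,uv,z)[:,:2]; vx,vy,x,y=cv2.fitLine(P.astype(np.float32),cv2.DIST_HUBER,0,1e-3,1e-3).ravel(); return np.array([x,y]),np.array([vx,vy])
ang=lambda v:np.degrees(np.arctan2(v[1],v[0]))
def X(p,q): k=np.linalg.solve(np.c_[p[1],-q[1]],q[0]-p[0]); return p[0]+k[0]*p[1]
for z in (0.0,.006,.01,.014):
    l,r,b,t=[fit(q,z) for q in (L,Rr,B,T)]
    C=np.array([X(l,b),X(r,b),X(r,t),X(l,t)]); e=np.linalg.norm(C-np.roll(C,-1,0),axis=1)
    print(z,[round(ang(q[1]),2) for q in (l,r,b,t)],'sides',e,'centre',C.mean(0))
print('lens at z .14',plane(c,[(351.8,24.5)],.140))
S=np.load('scene0.npy',allow_pickle=True).item(); D=np.load('side0.npy',allow_pickle=True).item()
print(tri(c,(351.8,24.5),S,(327.6,180.4)),tri(c,(351.8,24.5),D,(260,150.4)))
E
```

```text
0.0 [np.float32(-76.34), np.float32(-76.82), np.float32(13.53), np.float32(13.38)] sides [0.1082 0.0884 0.109  0.0887] centre [0.6882 0.2926]
0.006 [np.float32(-76.34), np.float32(-76.82), np.float32(13.54), np.float32(13.38)] sides [0.1068 0.0872 0.1075 0.0874] centre [0.6867 0.2913]
0.01 [np.float32(-76.34), np.float32(-76.82), np.float32(13.54), np.float32(13.38)] sides [0.1058 0.0864 0.1065 0.0866] centre [0.6856 0.2904]
0.014 [np.float32(-76.34), np.float32(-76.82), np.float32(13.54), np.float32(13.38)] sides [0.1048 0.0855 0.1055 0.0858] centre [0.6846 0.2895]
lens at z .14 [[0.6393 0.2793 0.14  ]]
(array([0.6404, 0.2807, 0.1333]), np.float64(0.0012373682652204211)) (array([0.6411, 0.2804, 0.1361]), np.float64(0.0018393070239520553))
```

>>> jog_arm:
  rows:
    - [[0.1, 0.05, -0.05], [0, 0, 0]]
    - [[0.2, 0.1, -0.05], [0, 0, 0]]
    - [[0.3, 0.15, -0.05], [0, 0, 0]]
    - [[0.3, 0.2, -0.05], [0, 0, 0]]
    - [[0.3, 0.2, -0.05], [0, 0, 0]]

```text
t: 16.05
tool_pos: [0.614, 0.1951, 0.2827]
orientation: [-1.97, -2.447, 0.001]
force: [-0.2, -0.2, -0.9]
opening: 0.0418
gripper_force: 25.0
```

>>> jog_arm:
  rows:
    - [[0, 0, 0], [0, 0, 0]]
    - [[0, 0, 0], [0, 0, 0]]
    - [[0, 0, 0], [0, 0, 0]]

```text
t: 16.35
tool_pos: [0.6132, 0.1946, 0.2835]
orientation: [1.971, 2.446, 0.0]
force: [0.5, 0.2, -1.7]
opening: 0.0418
gripper_force: 25.0
```

```bash
python3 - <<'E'
from h import *
c=cam('wrist'); np.save('w6.npy',c,allow_pickle=True)
f=c['frame'].astype(int)
print(proj(c,[[.6393,.2793,.14],[.6418,.2784,.137]]), proj(c,[[.6869+a*.055*.9726-b*.045*.2326,.2913+a*.055*.2326+b*.045*.9726,.008] for a,b in((-1,-1),(1,-1),(1,1),(-1,1))]))
m=((f[...,2]-f[...,0]>55)&(f[...,2]>80)).astype(np.uint8)
k,l,st,ce=cv2.connectedComponentsWithStats(m); print([(st[i].tolist(),ce[i].round(1)) for i in range(1,k) if st[i,4]>15])
u,v=proj(c,[[.6393,.2793,.14]])[0].astype(int)
cv2.imwrite('pics/w6c.png',cv2.resize(f[max(v-35,0):v+75,u-60:u+90].astype(np.uint8)[...,::-1],None,fx=5,fy=5,interpolation=cv2.INTER_CUBIC)); print(u-60,max(v-35,0))
need(*goal((.58,.14,.28),np.radians(13)))
E
```

```text
[[301.0091  98.7531]
 [302.8851 100.4081]] [[282.5338 135.7032]
 [362.9731 133.8796]
 [367.5928  63.4716]
 [282.6578  65.6984]]
[([211, 189, 87, 76, 5399], array([254.3, 225.5])), ([244, 206, 21, 19, 306], array([254.2, 214.8])), ([214, 300, 81, 10, 753], array([254.3, 304.6]))]
241 63
t 16.4 pos [0.6132 0.1948 0.2835] F [ 0.4895  0.1353 -0.2666] open 0.04169364479317085 g 24.999859035015106 q [0.2279 0.2316 1.2578 0.     1.6521 0.0135]
shift [-0.2323 -0.2203  0.0174] turn [ 0.0001 -0.     -0.0079]
```

View pics/w6c.png

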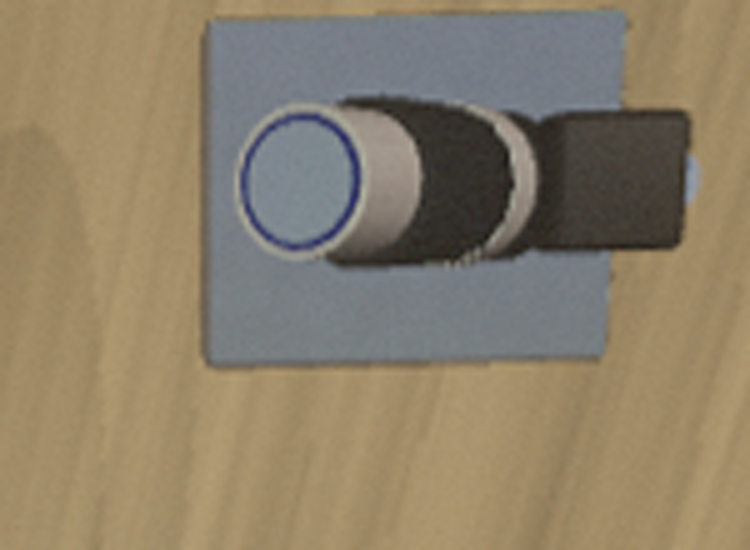

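Lens centre in this crop is at (300.8,98.8), matching the prediction (301.0,98.8).

```bash
cat >> h.py <<'E'
def final():
    yw=np.radians(13.45);t=np.radians(35);Xs=np.array([np.cos(yw),np.sin(yw),0]);Ys=np.array([-Xs[1],Xs[0],0]);Z=np.array([0,0,1.])
    z=np.cos(t)*Z-np.sin(t)*Xs; F=np.c_[np.cross(Ys,z),Ys,z]
    foc=np.array([.6397,.2793,.140])+.1*z
    Rt=F@np.load('grasp.npz')['R'].T
    return foc-Rt@np.array([-.0006,0,.0134]),Rt,foc,F
E
python3 - <<'E'
from h import *
p,R,foc,F=final(); print(p,foc); need(p,R)
E
```

```text
[0.5763 0.2648 0.2329] [0.5839 0.266  0.2219]
t 16.4 pos [0.6132 0.1948 0.2835] F [ 0.4895  0.1353 -0.2666] open 0.04169364479317085 g 24.999859035015106 q [0.2279 0.2316 1.2578 0.     1.6521 0.0135]
shift [ 0.3811 -0.1057  0.253 ] turn [-0.3889  0.0037 -0.0133]
```

>>> jog_arm:
  rows:
    - [[0.08, -0.05, 0], [-0.07, 0, 0]]
    - [[0.18, -0.1, 0], [-0.15, 0, 0]]
    - [[0.28, -0.105, 0.05], [-0.23, 0, 0]]
    - [[0.36, -0.105, 0.1], [-0.31, 0, -0.01]]
    - [[0.38, -0.105, 0.18], [-0.385, 0.004, -0.013]]

```text
t: 16.9
tool_pos: [0.5765, 0.2668, 0.2496]
orientation: [1.66, 2.11, 0.67]
force: [-0.1, 0.6, -1.0]
opening: 0.0416
gripper_force: 25.0
```

>>> jog_arm:
  rows:
    - [[0, 0, 0], [0, 0, 0]]
    - [[0, 0, 0], [0, 0, 0]]
    - [[0, 0, 0], [0, 0, 0]]

```text
t: 17.2
tool_pos: [0.5797, 0.2656, 0.2534]
orientation: [1.664, 2.11, 0.665]
force: [0.4, -0.5, -0.6]
opening: 0.042
gripper_force: 25.0
```

```bash
python3 - <<'E'
from h import *
p,R,foc,F=final(); need(p,R)
E
```

```text
t 17.2 pos [0.5797 0.2656 0.2534] F [ 0.4324 -0.462  -0.5764] open 0.0420168740276813 g 24.99977320432663 q [ 0.4069 -0.339   1.9858 -0.1248  0.8955  0.2201]
shift [-0.0003 -0.0729  0.0739] turn [-0.0007 -0.0006 -0.001 ]
```

>>> jog_arm:
  rows:
    - [[0, -0.04, 0.04], [0, 0, 0]]
    - [[0, -0.073, 0.074], [-0.001, -0.001, -0.001]]
    - [[0, -0.073, 0.074], [-0.001, -0.001, -0.001]]
    - [[0, -0.073, 0.074], [-0.001, -0.001, -0.001]]
    - [[0, -0.073, 0.074], [-0.001, -0.001, -0.001]]

```text
t: 17.7
tool_pos: [0.5733, 0.2643, 0.2271]
orientation: [1.663, 2.113, 0.659]
force: [0.6, 0.5, -1.5]
opening: 0.0413
gripper_force: 25.0
```

>>> jog_arm:
  rows:
    - [[0, 0, 0], [0, 0, 0]]
    - [[0, 0, 0], [0, 0, 0]]
    - [[0, 0, 0], [0, 0, 0]]
    - [[0, 0, 0], [0, 0, 0]]

```text
t: 18.1
tool_pos: [0.5731, 0.2642, 0.227]
orientation: [1.663, 2.113, 0.659]
force: [0.5, -0.3, -1.0]
opening: 0.0415
gripper_force: 25.0
```

```bash
python3 - <<'E'
from h import *
p,R,foc,F=final(); need(p,R)
E
```

```text
t 18.1 pos [0.5731 0.2642 0.227 ] F [ 0.5367 -0.3221 -1.0334] open 0.04148429833978621 g 24.99972939491272 q [ 0.4112 -0.3382  2.0322 -0.1343  0.8529  0.2314]
shift [-0.0013  0.0301 -0.0149] turn [-0.0028  0.0005  0.0009]
```

>>> jog_arm:
  rows:
    - [[-0.001, 0.03, -0.015], [-0.003, 0, 0.001]]
    - [[-0.001, 0.03, -0.015], [-0.003, 0, 0.001]]
    - [[-0.001, 0.03, -0.015], [-0.003, 0, 0.001]]
    - [[-0.001, 0.03, -0.015], [-0.003, 0, 0.001]]
    - [[-0.001, 0.03, -0.015], [-0.003, 0, 0.001]]

```text
t: 18.6
tool_pos: [0.5761, 0.2648, 0.2325]
orientation: [1.662, 2.109, 0.664]
force: [-0.1, -0.3, -1.2]
opening: 0.042
gripper_force: 25.0
```

```bash
python3 - <<'E'
from h import *
p,R,foc,F=final(); need(p,R)
c=cam('wrist'); h2=[proj(c,foc+F@np.array([a*.021,b*.032,.038]))[0] for a in(-1,1) for b in(-1,1)]; print(np.array(h2))
f=c['frame'].copy()
q=np.array([h2[i] for i in (0,1,3,2)]).round().astype(np.int32); cv2.polylines(f,[q],True,(255,0,0),1)
D=cam('side'); u=proj(D,[foc])[0].astype(int); g=D['frame'][u[1]-60:u[1]+60,u[0]-60:u[0]+60]
S=cam('scene'); u2=proj(S,[foc])[0].astype(int); g2=S['frame'][u2[1]-60:u2[1]+60,u2[0]-60:u2[0]+60]
M=np.zeros((600,800,3),np.uint8); M[:192,:256]=cv2.resize(f,(256,192)); M[:384,:512]=f; M[:288,512:]=cv2.resize(g,(288,288)); M[300:588,512:]=cv2.resize(g2,(288,288))
cv2.imwrite('pics/f1.png',M[...,::-1])
E
```

```text
t 18.6 pos [0.5761 0.2648 0.2325] F [-0.1258 -0.2756 -1.1847] open 0.04204962380351599 g 24.999677538871765 q [ 0.4101 -0.3364  2.0223 -0.1339  0.8567  0.2309]
shift [-0.0002  0.0016 -0.001 ] turn [-0.0001  0.0005 -0.    ]
[[213.4399 313.0328]
 [209.4306 190.5725]
 [296.3911 313.1792]
 [300.9441 190.7202]]
```

View pics/f1.png

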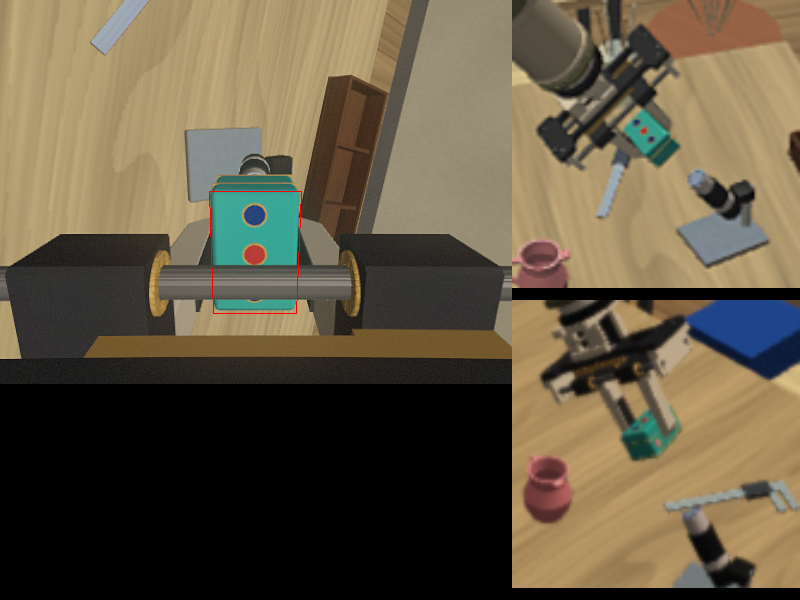

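The box is held with the base toward the lens. The red lid dot at (254.5,254.5) coincides with the predicted lid centre (255,254.8), so no correction is needed.

```bash
python3 -c "
from h import *
p,R,foc,F=final(); need(p,R); print(robot.close_job())"
```

```text
t 18.75 pos [0.5762 0.2648 0.2326] F [-0.2256  0.7917 -0.672 ] open 0.04183567108629383 g 25.000043213367462 q [ 0.4101 -0.3364  2.0223 -0.1339  0.8567  0.2309]
shift [-0.0003  0.0015 -0.0009] turn [-0.0001  0.0005 -0.0001]
the job is handed in; nothing more can be done
None
```

I squared the pill box into the large corner, let go of it there, then picked it up and handed in the job at 18.75 s. The box was still held steady in front of the microscope, within about 0.4 mm of my computed focus pose, which rests on camera calibration good to about 2 mm.

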